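# Open the test-air valve one stem turn and start the leak test

## Task

Open the test-air gate valve (the blue handwheel with the black crank knob) by one full turn of its yoke nut, and no further, turning it anticlockwise seen from above: the wheel is worn and has a lot of free play, so first take up the slack and count the turn only from where the nut begins to move. Do not strain the crank by squeezing it hard or dragging it off its circle. Then let go and press the green start button on the test console; leave the red vent valve, the lamp, the bin and the screwdriver alone.

Things in the scene. Friction and masses are not known exactly. Their poses are not given: they have to be found in the camera images.
- air_valve: Brass rising-stem gate valve on a round flange (84 mm across), fixed to the bench; origin at the centre of its underside, z up. It carries the blue handwheel on a vertical axis through its origin. The wheel drives a yoke nut hidden in the hub; the nut lifts the non-turning stem 1.5 mm per turn. Anticlockwise seen from above opens. It starts shut; the nut stays where it is left.
- air_hub (a point): Centre of the blue wheel, on its axis, 110 mm above the bench; does not move. The wheel is loose on the nut: at the start there are 35 to 229 degrees of free play (different every time) before an anticlockwise turn reaches the nut. The play ends in a hard shoulder, not a spring. After the nut has been driven, turning back first crosses about 229 degrees of play.
- air_wheel: The blue handwheel: rim 110 mm mean diameter, a 12 mm thick round bar, three spokes; origin on its axis, 110 mm above the bench; the crank knob stands on its own +x side, 55 mm out. In the free play the crank needs about 0.6 N along the circle; while the nut turns it needs about 9 N, steadily (a stopped arm still feels 3 to 8 N of it). Wanted: 360 degrees of nut, within about 20 degrees.
- crank_top (a point): Top centre of the black crank knob that stands upright on the blue rim, 158 mm above the bench. A plastic cylinder, 20 mm diameter, 40 mm high (118 to 158 mm above the bench), 2 mm clear above the rim bar; it spins freely on its own pin, so a gripper holding it can go round the 55 mm circle without turning. Made for a grip of 20 to 40 N from above.
- stem_top (a point): Top of the bare steel stem (10 mm diameter, yellow band) that rises through the wheel's hub, 128 mm above the bench when the valve is shut; it rises 1.5 mm per turn of the nut, too little to be judged well from readings.
- vent_valve: The same brass valve with a red handwheel and no crank knob; vent, to be left alone. Fixed to the bench; origin at the centre of its underside; wheel 122 mm across, mid-plane 110 mm above the bench. The air and vent valves stand left and right of the robot's middle line, either way round.
- vent_rim (a point): A point on the mid-line of the red wheel's rim, 55 mm from its axis, 110 mm above the bench.
- console: Grey leak-test console, a box 120 mm (x) by 100 mm (y) by 45 mm high, fixed to the bench; origin at the centre of its underside. A dark display lies on its far half, the green button on its near half, 28 mm towards the robot from its centre.
- start_top (a point): Top centre of the green start button (30 mm diameter), which faces up, about 67 mm above the bench.
- start (a joint): Travel of the start button in m: 0 released, 0.006 fully down; counts as pressed beyond 0.004. A spring pushes it back; fully down takes 5 N.
- lamp: Loose round aluminium luminaire, 108 mm diameter (with fins and gland up to 136 mm), 81 mm high, 0.8 kg; origin at the centre of its underside. Bystander.
- bin: Loose open blue plastic bin 140 x 100 x 60 mm with brass glands; origin at the centre of its underside. Bystander.
- driver: Loose red-handled screwdriver, about 0.2 m long, lying on the bench. Bystander.
Mind the look-alikes: they are no part of the job. Leave any brown or orange look-alike of the console alone.

How it is judged:
By the outcome, as a careful person would: the job done as asked, in the order asked, and still so for the second after the job is handed in, with the robot touching nothing.
It also fails if it takes over 72 s, if anything falls off the work surface, if the arm or the gripper's body presses on something with over 40 N, if the wrist force passes 120 N, or if a joint passes its speed limit or range.

## Robot

A 6-joint arm with a two-finger parallel gripper is mounted at the origin on the work surface. World frame = base frame: x ahead of the robot, y to its left, z up, the work surface at z = 0. Lengths are in m, angles in degrees, forces in N, time in s.
With the tool pointing down it reaches from about 0.375 to 0.9 m from the base axis. Payload 3.1 kg.
Tool frame: the origin (TCP) lies at the very end of the fingers, on their centre line; the grasp point (between the pads) lies bot.grip_point_offset behind it (bot.grip_point_offset is the distance from the TCP to the grasp point, in m); z points along the fingers, y is the line along which they close (so a half turn about z gives the same grasp; the last joint's range is limited). The gripper opens to 87 mm and grips with 3 to 60 N. Pads are 19 mm wide; open, the fingers measure 117 mm over their backs; the gripper's body (75 mm by 190 mm) begins 51 mm behind the grasp point.
Start: joints at [-75.716, 30.224, 82.088, -0, 67.689, -10.227], TCP at [0.259, -0.569, 0.223] pointing down, gripper open.
Joint ranges: [-176.69, 176.69], [-43.24, 126.21], [12.49, 139.97], [-82, 262], [0, 151.66], [-163.58, 163.58]. Speed limits (degrees/s): [159.86, 159.86, 180, 180, 180, 180].

## Interface

Orientations are given as a 3x3 rotation matrix whose columns are the frame's x, y, z axes.
In Python, from rig import bot, viewer, ticket gives the robot as it stands.
- The arm moves only by the tool servo_tool, never from a script. Its argument "targets" is a list of rows, each an object with "offset": the shift along the tool's x, y, z in m, a list of three; "dr": the turn, a rotation vector about the tool's x, y, z in degrees, a list of three. In form: [{"offset": [x, y, z], "dr": [ax, ay, az]}, ...]. A call has 1 to 20 rows; each row is the pose to reach, as a shift and turn from the pose commanded when the call began, along the tool's axes at that moment; what a row does not reach only later rows make up. A row lasts 1/12 s, in which the tool goes at most 41.7 mm and 7.16 degrees, less where a joint would pass 70% of its speed; a pose out of reach is approached as far as the arm can. A call with a gripper value outside its range is refused whole. "gripper" is the gripper command: -1 is fully open, 1 is shut, values between are in proportion, set as the call begins (left out, the last holds). The fingers move at their own pace and stop on an object; the grip force is fixed at half the most. Time passes only in rows, so rows that repeat a pose let the fingers close. It gives the time, the measured TCP pose, the force, the opening and the grip force at its end, in the units of the state.
- bot.read_state(): the state, without advancing time (a new reading comes with each control period).
- viewer.capture(name): name is "side" or "top" or "wrist"; returns a dict with "color" (384x512x3 uint8, red, green, blue), "camera_matrix" (3x3 intrinsics, pixels), "k1" (the pictures are not rectified: a ray, as slopes to the right and down, at radius r is drawn at 1 + k1 r^2 times it, then the intrinsics apply), "R" (3x3) and "t" (3): a world point X has camera coordinates R X + t. Camera axes: x right, y down, z forward; pixel columns grow to the right and rows downward; lengths in m; the calibration is good to about 2 mm. A picture is of the moment at which its call begins. There is no depth.
- ticket.hand_in(): hands the job in; it is judged then, once.
The state is a dict: "time_s": time; "joint_positions": joint angles; "qvel": joint speeds; "tau": joint torques, N m; "position": TCP position; "tcp_rot": TCP orientation; "force": force on the tool from outside, world axes, zero at the start; "moment": the same for the moment, N m; "opening": opening from 0.0 (shut) to 1.0 (fully open); "grasp_force": force on a finger pad.
Only numpy, scipy, OpenCV 4.12 (cv2) and the standard library are available. Lean on these libraries where they do the work, as an engineer would, in place of code of your own. Each camera call takes 0.05 s, during which the arm holds its last target. There are 200 camera calls.

## Working session

There is one attempt and no reset: what is moved stays moved. The work goes in short steps, Python scripts to look and compute and a tool call to move; the robot and the scene stay as the last step left them, time stands still between calls to the robot, and variables do not carry over. Pictures are saved under pics/ and viewed, at most 10 in all, crops included, and the job is handed in when it is done.

Besides the shell and the picture viewer there is one more tool, called after "Emit:" by a JSON object that holds its "method" and its "body", one argument or row to a line. servo_tool: Moves the arm, as the interface text tells. Its arguments: {"type":"object","properties":{"targets":{"type":"array"},"gripper":{"type":"number"}},"required":["targets"]}

```bash
mkdir -p pics; ls; python3 - <<'E'
from rig import bot, viewer
import cv2, numpy as np
s=bot.read_state()
print({k:np.round(s[k],3).tolist() for k in s}, bot.grip_point_offset)
for n in("side","top"):
    c=viewer.capture(n); cv2.imwrite(f"pics/{n}0.png",c["color"][:,:,::-1])
    np.savez(f"{n}0.npz",**c); print(n,c["camera_matrix"],c["k1"],c["R"],c["t"])
E
```

```text
pics
{'time_s': 0.0, 'joint_positions': [-75.718, 30.279, 82.157, -0.003, 67.688, -10.227], 'qvel': [-0.017, 0.027, 0.024, -0.004, 0.047, 0.041], 'tau': [0.0, -44.004, -17.659, 0.063, 0.058, -0.0], 'position': [0.259, -0.568, 0.222], 'tcp_rot': [[0.91, 0.415, -0.001], [0.415, -0.91, 0.002], [0.0, -0.002, -1.0]], 'force': [0.217, -0.065, 0.845], 'moment': [0.06, 0.0, -0.044], 'grasp_force': 0.0, 'opening': 0.999} 0.0187
side [[463.97678777   0.         248.15248261]
 [  0.         463.97678777 191.08401073]
 [  0.           0.           1.        ]] 0.04669840116541529 [[-0.99999602  0.00109554  0.00260139]
 [-0.00138548  0.61244364 -0.79051304]
 [-0.00245924 -0.7905135  -0.61243968]] [0.57329028 0.09933734 1.03298624]
top [[351.87521324   0.         253.22255612]
 [  0.         351.87521324 192.18856669]
 [  0.           0.           1.        ]] 0.02190197772709718 [[-0.02745914 -0.99958046 -0.00921393]
 [-0.9941574   0.0282704  -0.10417217]
 [ 0.10438895  0.00629962 -0.9945166 ]] [0.0237834  0.57405172 0.99875421]
```

View pics/side0.png

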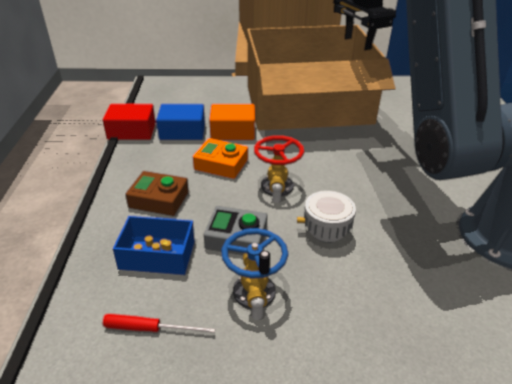

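View pics/top0.png

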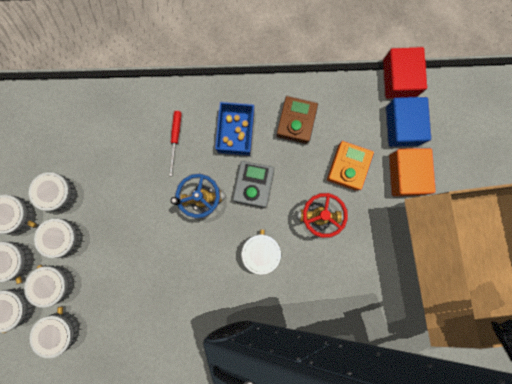

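The top view shows the blue wheel at about (197,197) with its black knob at (175,201). The grey console's green button is at (251,192) and the lamp at (261,254). In the side view the knob is at (264,262) and the button at (249,221).

```bash
cat > h.py <<'E'
import cv2, numpy as np
def ray(c,uv):
    K=c["camera_matrix"]; k=float(c["k1"]); d=(np.array(uv,float)-K[:2,2])/[K[0,0],K[1,1]]
    p=d.copy()
    for _ in range(20): p=d/(1+k*(p@p))
    R=c["R"]; return -R.T@c["t"], R.T@np.r_[p,1]
def on_z(c,uv,z):
    o,d=ray(c,uv); return o+d*(z-o[2])/d[2]
def proj(c,X):
    p=c["R"]@X+c["t"]; p=p[:2]/p[2]; return c["camera_matrix"][:2,:2]@(p*(1+float(c["k1"])*(p@p)))+c["camera_matrix"][:2,2]
def tri(c1,u1,c2,u2):
    A=0;b=0
    for c,u in((c1,u1),(c2,u2)):
        o,d=ray(c,u); d/=np.linalg.norm(d); P=np.eye(3)-np.outer(d,d); A=A+P; b=b+P@o
    return np.linalg.solve(A,b)
def hsvmask(c,lo,hi,box):
    m=cv2.inRange(cv2.cvtColor(c["color"],cv2.COLOR_RGB2HSV),lo,hi); o=np.zeros_like(m)
    x0,y0,x1,y1=box; o[y0:y1,x0:x1]=m[y0:y1,x0:x1]; return o
def blob(m):
    n,l,s,ce=cv2.connectedComponentsWithStats(m); i=1+np.argmax(s[1:,4]); return ce[i],s[i]
def wheel(c,box,z=.110):
    "circle fit of the blue outline pixels cast onto the wheel plane"
    m=hsvmask(c,(100,130,60),(125,255,255),box)
    ct=np.vstack(cv2.findContours(m,cv2.RETR_EXTERNAL,cv2.CHAIN_APPROX_NONE)[0])[:,0]
    h=cv2.convexHull(ct)[:,0]
    P=np.array([on_z(c,p,z)[:2] for p in h]); A=np.c_[2*P,np.ones(len(P))]
    s=np.linalg.lstsq(A,(P**2).sum(1),rcond=None)[0]
    return s[:2],np.sqrt(s[2]+s[:2]@s[:2]),len(P)
E
python3 - <<'E'
from h import *
S=np.load("side0.npz");T=np.load("top0.npz")
print(wheel(T,(165,165,225,225)),wheel(S,(215,222,295,280)))
bt=hsvmask(T,(0,0,0),(180,255,60),(165,190,184,212)); bs=hsvmask(S,(0,0,0),(180,255,60),(255,245,275,278))
print(blob(bt),blob(bs)); 
for r in range(245,278): print(r,''.join('#' if v else '.' for v in bs[r,250:280]))
for r in range(190,212): print(r,''.join('#' if v else '.' for v in bt[r,165:190]))
gt=blob(hsvmask(T,(50,120,40),(80,255,255),(240,183,265,205)))[0]; gs=blob(hsvmask(S,(50,120,40),(80,255,255),(238,210,262,235)))[0]
print(gt,gs,tri(T,gt,S,gs),on_z(T,gt,.065),on_z(S,gs,.065))
print("vent",on_z(T,(326,216),.11),"lamp",on_z(T,(261,255),.081),"bin",on_z(T,(236,129),.06))
E
```

```text
(array([0.56179099, 0.15820945]), np.float64(0.05786716806036666), 27) (array([0.56299154, 0.15674239]), np.float64(0.06028950542622055), 28)
(array([177.10714286, 201.46428571]), array([174, 197,   7,   8,  28], dtype=int32)) (array([263.81521739, 264.88043478]), array([258, 254,  12,  21, 184], dtype=int32))
245 ..............................
246 ..............................
247 ..............................
248 ..............................
249 ..............................
250 ..............................
251 ..............................
252 ..............................
253 ..............................
254 ..........#...................
255 .........##...................
256 ..........##......##..........
257 ..........####..####..........
258 ..........##########..........
259 ..........##########..........
260 ..........##########..........
261 ..........##########..........
262 .........###########..........
263 .........###########..........
264 .........###########..........
265 .........##########...........
266 ........###########...........
267 ........######
[... 612 characters left out ...]
..........##............
199 ............###..........
200 ............###..........
201 ............###..........
202 ...........#####.........
203 .........######..........
204 .........#####...#.......
205 .........................
206 .........................
207 .........................
208 .........................
209 .........................
210 .........................
211 .........................
[250.98888889 191.83333333] [248.54961832 219.10687023] [0.57257268 0.01384822 0.06023049] [0.5720159  0.01379245 0.065     ] [0.57264707 0.0192814  0.065     ]
vent [ 0.49671299 -0.1851726   0.11      ] lamp [ 0.39651445 -0.00904808  0.081     ] bin [0.7564373  0.05228815 0.06      ]
```

Emit:
{"method": "servo_tool", "body": {
  "targets": [
    {"offset": [0, 0, -0.04], "dr": [0, 0, 0]},
    {"offset": [0, 0, -0.08], "dr": [0, 0, 0]},
    {"offset": [0, 0, -0.12], "dr": [0, 0, 0]},
    {"offset": [0.59, -0.55, -0.12], "dr": [0, 0, -65.5]},
    {"offset": [0.59, -0.55, -0.12], "dr": [0, 0, -65.5]},
    {"offset": [0.59, -0.55, -0.12], "dr": [0, 0, -65.5]},
    {"offset": [0.59, -0.55, -0.12], "dr": [0, 0, -65.5]},
    {"offset": [0.59, -0.55, -0.12], "dr": [0, 0, -65.5]},
    {"offset": [0.59, -0.55, -0.12], "dr": [0, 0, -65.5]},
    {"offset": [0.59, -0.55, -0.12], "dr": [0, 0, -65.5]},
    {"offset": [0.59, -0.55, -0.12], "dr": [0, 0, -65.5]},
    {"offset": [0.59, -0.55, -0.12], "dr": [0, 0, -65.5]},
    {"offset": [0.59, -0.55, -0.12], "dr": [0, 0, -65.5]},
    {"offset": [0.59, -0.55, -0.12], "dr": [0, 0, -65.5]},
    {"offset": [0.59, -0.55, -0.12], "dr": [0, 0, -65.5]},
    {"offset": [0.59, -0.55, -0.12], "dr": [0, 0, -65.5]},
    {"offset": [0.59, -0.55, -0.12], "dr": [0, 0, -65.5]},
    {"offset": [0.59, -0.55, -0.12], "dr": [0, 0, -65.5]},
    {"offset": [0.59, -0.55, -0.12], "dr": [0, 0, -65.5]},
    {"offset": [0.59, -0.55, -0.12], "dr": [0, 0, -65.5]}
  ],
  "gripper": 0.0
}}

```text
time_s: 1.77
position: [0.5304, 0.088, 0.3422]
tcp_rot: [[-0.0, 1.0, -0.001], [1.0, 0.0, -0.0], [-0.0, -0.001, -1.0]]
force: [0.6, -0.3, 0.2]
opening: 0.497
grasp_force: 0.0
```

```bash
python3 - <<'E'
from h import *
from rig import viewer,bot
c=viewer.capture("wrist"); np.savez("wrist1.npz",**c)
T=np.load("top0.npz");S=np.load("side0.npz")
a=cv2.resize(T["color"][185:225,160:210],(500,400),interpolation=cv2.INTER_NEAREST)
im=np.zeros((600,800,3),np.uint8); im[:384,:512]=c["color"]
im[384:600,:270]=cv2.resize(T["color"][185:225,160:210],(270,216),interpolation=cv2.INTER_NEAREST)
im[384:600,270:540]=cv2.resize(S["color"][240:280,240:290],(270,216),interpolation=cv2.INTER_NEAREST)
cv2.imwrite("pics/w1.png",im[:,:,::-1]); s=bot.read_state(); print(s["position"],s["joint_positions"])
E
```

```text
[0.53301206 0.09503044 0.34224941] [-1.96763773 16.55861057 84.97493571  0.43585213 78.30173772 -2.36797261]
```

View pics/w1.png

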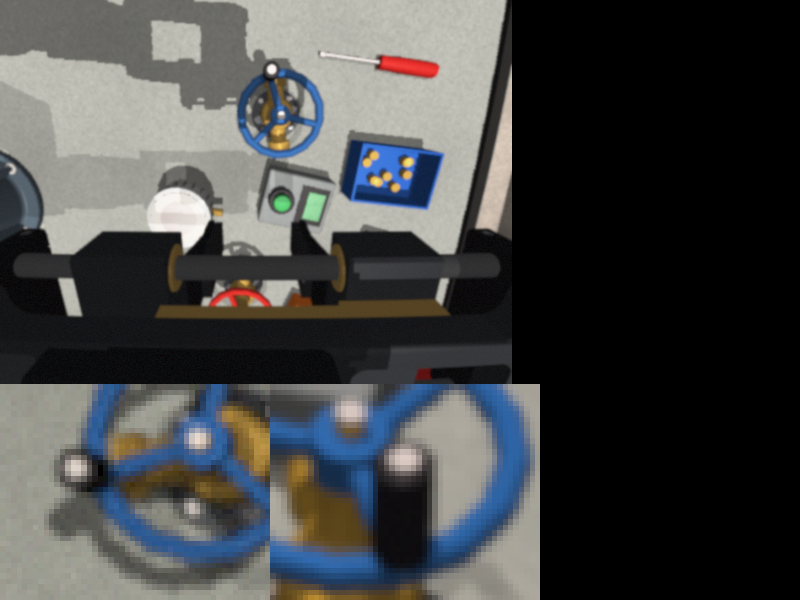

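Wrist view: the knob's white top is at (272,69), the stem top at (281,113) and the green button at (282,202). In the enlarged top view the knob cap is at (174.2,200.4) and the stem top at (196.7,195.2). In the side view they are at (264.8,254.4) and (254.8,245.2).

```bash
python3 - <<'E'
from h import *
S=np.load("side0.npz");T=np.load("top0.npz");W=np.load("wrist1.npz")
def w(c,box):
    p,s=blob(hsvmask(c,(0,0,110),(180,60,255),box)); return p
for n,z,bs in(("knob",.158,((170,196,180,205),(259,249,270,258),(263,61,280,77))),("stem",.128,((193,191,201,199),(250,241,260,249),(276,109,287,119)))):
    for c,b in zip((T,S,W),bs):
        p=w(c,b); print(n,p,on_z(c,p,z).round(4))
print("wheel",wheel(W,(230,78,330,165)))
g=blob(hsvmask(W,(50,120,40),(80,255,255),(265,185,298,220)))[0]; print(g,on_z(W,g,.065))
E
```

```text
knob [172.5        198.89285714] [0.5497 0.2136 0.158 ]
knob [265.16666667 252.20833333] [0.5457 0.2085 0.158 ]
knob [271.26262626  68.91919192] [0.5479 0.2116 0.158 ]
stem [196.11111111 194.72222222] [0.5618 0.1583 0.128 ]
stem [254.33333333 243.44444444] [0.5628 0.157  0.128 ]
stem [280.93220339 114.47457627] [0.563  0.1592 0.128 ]
wheel (array([0.56320784, 0.15838854]), np.float64(0.05877581163567827), 34)
[281.45777778 202.35111111] [0.5727638 0.0145114 0.065    ]
```

Emit:
{"method": "servo_tool", "body": {
  "targets": [
    {"offset": [0.04, 0.005, 0.03], "dr": [0, 0, 0]},
    {"offset": [0.08, 0.01, 0.06], "dr": [0, 0, 0]},
    {"offset": [0.1165, 0.0155, 0.09], "dr": [0, 0, 0]},
    {"offset": [0.1165, 0.0155, 0.12], "dr": [0, 0, 0]},
    {"offset": [0.1165, 0.0155, 0.14], "dr": [0, 0, 0]},
    {"offset": [0.1165, 0.0155, 0.14], "dr": [0, 0, 0]},
    {"offset": [0.1165, 0.0155, 0.14], "dr": [0, 0, 0]},
    {"offset": [0.1165, 0.0155, 0.14], "dr": [0, 0, 0]}
  ]
}}

```text
time_s: 2.48
position: [0.5469, 0.2018, 0.2039]
tcp_rot: [[0.0, 1.0, 0.002], [1.0, -0.0, 0.0], [0.0, 0.002, -1.0]]
force: [0.1, 0.4, 1.2]
opening: 0.499
grasp_force: 0.0
```

```bash
python3 - <<'E'
from h import *
from rig import viewer,bot
print(bot.read_state()["position"])
im=np.zeros((384,800,3),np.uint8)
W=viewer.capture("wrist"); np.savez("wrist2.npz",**W); im[:,:512]=W["color"]
T=viewer.capture("top"); im[:240,512:]=cv2.resize(T["color"][160:210,150:210],(288,240),interpolation=cv2.INTER_NEAREST)
cv2.imwrite("pics/w2.png",im[:,:,::-1])
for z,p in((.158,(.5485,.2115)),(.128,(.5627,.1583))): print(proj(W,np.r_[p,z]))
E
```

```text
[0.54688122 0.20181467 0.20385106]
[258.14581555 197.99877979]
[272.64469018 241.04004719]
```

View pics/w2.png

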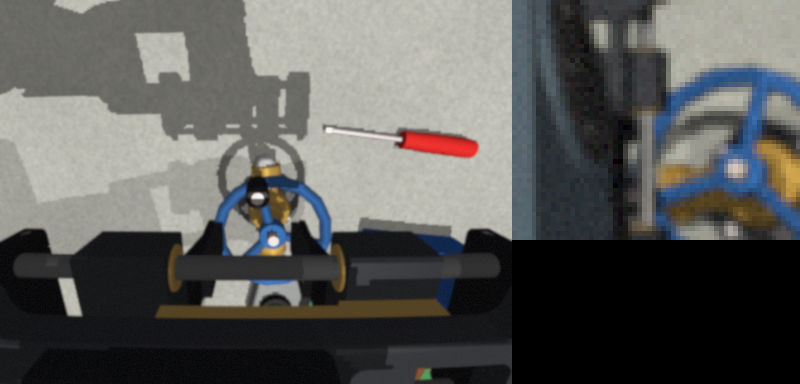

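The wrist view shows the knob cap at (257,198) and the stem at (273,240), both where the fit predicts them. Now a small correction.

Emit:
{"method": "servo_tool", "body": {
  "targets": [
    {"offset": [0, 0, 0], "dr": [0, 0, 0]},
    {"offset": [0, 0, 0], "dr": [0, 0, 0]},
    {"offset": [0, 0, 0], "dr": [0, 0, 0]}
  ]
}}

```text
time_s: 2.83
position: [0.5464, 0.202, 0.2037]
tcp_rot: [[0.0, 1.0, 0.002], [1.0, -0.0, 0.0], [0.0, 0.002, -1.0]]
force: [0.8, -0.3, -0.8]
opening: 0.501
grasp_force: 0.0
```

Emit:
{"method": "servo_tool", "body": {
  "targets": [
    {"offset": [0.0095, 0.002, 0], "dr": [0, 0, 0]},
    {"offset": [0.0095, 0.002, 0], "dr": [0, 0, 0]},
    {"offset": [0.0095, 0.002, 0.02], "dr": [0, 0, 0]},
    {"offset": [0.0095, 0.002, 0.035], "dr": [0, 0, 0]},
    {"offset": [0.0095, 0.002, 0.05], "dr": [0, 0, 0]},
    {"offset": [0.0095, 0.002, 0.06], "dr": [0, 0, 0]},
    {"offset": [0.0095, 0.002, 0.07], "dr": [0, 0, 0]},
    {"offset": [0.0095, 0.002, 0.0725], "dr": [0, 0, 0]},
    {"offset": [0.0095, 0.002, 0.0725], "dr": [0, 0, 0]},
    {"offset": [0.0095, 0.002, 0.0725], "dr": [0, 0, 0]}
  ]
}}

```text
time_s: 3.67
position: [0.5483, 0.2119, 0.1304]
tcp_rot: [[-0.0, 1.0, 0.001], [1.0, 0.0, 0.0], [0.0, 0.001, -1.0]]
force: [0.5, 0.9, 1.0]
opening: 0.497
grasp_force: 0.0
```

Emit:
{"method": "servo_tool", "body": {
  "targets": [
    {"offset": [0, 0, 0], "dr": [0, 0, 0]},
    {"offset": [0, 0, 0], "dr": [0, 0, 0]},
    {"offset": [0, 0, 0], "dr": [0, 0, 0]},
    {"offset": [0, 0, 0], "dr": [0, 0, 0]},
    {"offset": [0, 0, 0], "dr": [0, 0, 0]},
    {"offset": [0, 0, 0], "dr": [0, 0, 0]},
    {"offset": [0, 0, 0], "dr": [0, 0, 0]},
    {"offset": [0, 0, 0], "dr": [0, 0, 0]}
  ],
  "gripper": 1.0
}}

```text
time_s: 4.33
position: [0.548, 0.2119, 0.1303]
tcp_rot: [[-0.0, 1.0, 0.001], [1.0, 0.0, 0.0], [0.0, 0.001, -1.0]]
force: [0.6, -0.3, 1.3]
opening: 0.218
grasp_force: 30.0
```

```bash
python3 - <<'E'
import numpy as np
for k in range(0,20):
    a=np.radians(105.3+12*k); print(k,[[round(.055*(np.sin(a+b)-np.sin(a)),4),round(.055*(np.cos(a+b)-np.cos(a)),4)] for b in np.radians([6,12])])
E
```

```text
0 [[np.float64(-0.0018), np.float64(-0.0055)], [np.float64(-0.0042), np.float64(-0.0107)]]
1 [[np.float64(-0.0029), np.float64(-0.005)], [np.float64(-0.0063), np.float64(-0.0096)]]
2 [[np.float64(-0.0039), np.float64(-0.0043)], [np.float64(-0.0082), np.float64(-0.0081)]]
3 [[np.float64(-0.0047), np.float64(-0.0034)], [np.float64(-0.0097), np.float64(-0.0062)]]
4 [[np.float64(-0.0053), np.float64(-0.0023)], [np.float64(-0.0108), np.float64(-0.0041)]]
5 [[np.float64(-0.0056), np.float64(-0.0012)], [np.float64(-0.0114), np.float64(-0.0017)]]
6 [[np.float64(-0.0058), np.float64(0.0)], [np.float64(-0.0115), np.float64(0.0007)]]
7 [[np.float64(-0.0056), np.float64(0.0012)], [np.float64(-0.0111), np.float64(0.003)]]
8 [[np.float64(-0.0052), np.float64(0.0024)], [np.float64(-0.0102), np.float64(0.0053)]]
9 [[np.float64(-0.0046), np.float64(0.0034)], [np.float64(-0.0089), np.float64(0.0073)]]
10 [[np.float64(-0.0038), np.float64(0.0043)], [np.float64(-0.0072), np.float64(0.009)]]
11 [[np.float64(-0.0029), np.float64(0.005)], [np.float64(-0.0052), np.float64(0.0103)]]
12 [[np.float64(-0.0018), np.float64(0.0055)], [np.float64(-0.0029), np.float64(0.0111)]]
13 [[np.float64(-0.0006), np.float64(0.0057)], [np.float64(-0.0005), np.float64(0.0115)]]
14 [[np.float64(0.0006), np.float64(0.0057)], [np.float64(0.0019), np.float64(0.0113)]]
15 [[np.float64(0.0018), np.float64(0.0055)], [np.float64(0.0042), np.float64(0.0107)]]
16 [[np.float64(0.0029), np.float64(0.005)], [np.float64(0.0063), np.float64(0.0096)]]
17 [[np.float64(0.0039), np.float64(0.0043)], [np.float64(0.0082), np.float64(0.0081)]]
18 [[np.float64(0.0047), np.float64(0.0034)], [np.float64(0.0097), np.float64(0.0062)]]
19 [[np.float64(0.0053), np.float64(0.0023)], [np.float64(0.0108), np.float64(0.0041)]]
```

Emit:
{"method": "servo_tool", "body": {
  "targets": [
    {"offset": [-0.0018, -0.0055, 0], "dr": [0, 0, 0]},
    {"offset": [-0.0042, -0.0107, 0], "dr": [0, 0, 0]},
    {"offset": [-0.0042, -0.0107, 0], "dr": [0, 0, 0]},
    {"offset": [-0.0042, -0.0107, 0], "dr": [0, 0, 0]}
  ]
}}

```text
time_s: 4.67
position: [0.5364, 0.2072, 0.1302]
tcp_rot: [[-0.0, 1.0, -0.001], [1.0, 0.0, -0.001], [-0.001, -0.001, -1.0]]
force: [-0.3, 0.4, 2.1]
opening: 0.218
grasp_force: 30.0
```

Emit:
{"method": "servo_tool", "body": {
  "targets": [
    {"offset": [-0.0029, -0.005, 0], "dr": [0, 0, 0]},
    {"offset": [-0.0063, -0.0096, 0], "dr": [0, 0, 0]},
    {"offset": [-0.0063, -0.0096, 0], "dr": [0, 0, 0]},
    {"offset": [-0.0063, -0.0096, 0], "dr": [0, 0, 0]}
  ]
}}

```text
time_s: 5.0
position: [0.5271, 0.2008, 0.1302]
tcp_rot: [[-0.0, 1.0, -0.001], [1.0, 0.0, -0.0], [-0.0, -0.001, -1.0]]
force: [-0.4, 0.1, 3.3]
opening: 0.223
grasp_force: 30.0
```

Emit:
{"method": "servo_tool", "body": {
  "targets": [
    {"offset": [-0.0039, -0.0043, 0], "dr": [0, 0, 0]},
    {"offset": [-0.0082, -0.0081, 0], "dr": [0, 0, 0]},
    {"offset": [-0.0082, -0.0081, 0], "dr": [0, 0, 0]},
    {"offset": [-0.0082, -0.0081, 0], "dr": [0, 0, 0]}
  ]
}}

```text
time_s: 5.33
position: [0.5192, 0.1925, 0.1301]
tcp_rot: [[0.0, 1.0, -0.0], [1.0, -0.0, -0.0], [-0.0, -0.0, -1.0]]
force: [0.5, -0.7, 2.4]
opening: 0.218
grasp_force: 30.0
```

Emit:
{"method": "servo_tool", "body": {
  "targets": [
    {"offset": [-0.0047, -0.0034, 0], "dr": [0, 0, 0]},
    {"offset": [-0.0097, -0.0062, 0], "dr": [0, 0, 0]},
    {"offset": [-0.0097, -0.0062, 0], "dr": [0, 0, 0]},
    {"offset": [-0.0097, -0.0062, 0], "dr": [0, 0, 0]}
  ]
}}

```text
time_s: 5.67
position: [0.5144, 0.1846, 0.1304]
tcp_rot: [[0.002, 1.0, 0.003], [1.0, -0.002, 0.003], [0.003, 0.003, -1.0]]
force: [2.0, 4.8, 2.5]
opening: 0.222
grasp_force: 30.0
```

Emit:
{"method": "servo_tool", "body": {
  "targets": [
    {"offset": [-0.0053, -0.0023, 0], "dr": [0, 0, 0]},
    {"offset": [-0.0108, -0.0041, 0], "dr": [0, 0, 0]},
    {"offset": [-0.0108, -0.0041, 0], "dr": [0, 0, 0]},
    {"offset": [-0.0108, -0.0041, 0], "dr": [0, 0, 0]}
  ]
}}

```text
time_s: 6.0
position: [0.5101, 0.1742, 0.1303]
tcp_rot: [[0.002, 1.0, 0.003], [1.0, -0.002, 0.004], [0.004, 0.003, -1.0]]
force: [2.1, 5.8, 1.8]
opening: 0.223
grasp_force: 30.0
```

Emit:
{"method": "servo_tool", "body": {
  "targets": [
    {"offset": [-0.0056, -0.0012, 0], "dr": [0, 0, 0]},
    {"offset": [-0.0114, -0.0017, 0], "dr": [0, 0, 0]},
    {"offset": [-0.0114, -0.0017, 0], "dr": [0, 0, 0]},
    {"offset": [-0.0114, -0.0017, 0], "dr": [0, 0, 0]}
  ]
}}

```text
time_s: 6.33
position: [0.508, 0.1628, 0.1303]
tcp_rot: [[0.002, 1.0, 0.002], [1.0, -0.002, 0.004], [0.004, 0.002, -1.0]]
force: [1.1, 8.1, 1.4]
opening: 0.223
grasp_force: 30.0
```

Emit:
{"method": "servo_tool", "body": {
  "targets": [
    {"offset": [-0.0058, 0, 0], "dr": [0, 0, 0]},
    {"offset": [-0.0115, 0.0007, 0], "dr": [0, 0, 0]},
    {"offset": [-0.0115, 0.0007, 0], "dr": [0, 0, 0]},
    {"offset": [-0.0115, 0.0007, 0], "dr": [0, 0, 0]}
  ]
}}

```text
time_s: 6.67
position: [0.5083, 0.1514, 0.1302]
tcp_rot: [[0.002, 1.0, 0.001], [1.0, -0.002, 0.004], [0.004, 0.001, -1.0]]
force: [0.7, 7.1, 1.8]
opening: 0.219
grasp_force: 30.0
```

```bash
python3 - <<'E'
import numpy as np,json
for a0,n in((189.5,17),(291.5,18),(399.5,18)):
    a=np.radians(a0); print(json.dumps([{"offset":[round(float(.055*(np.sin(a+b)-np.sin(a))),4),round(float(.055*(np.cos(a+b)-np.cos(a))),4),0],"dr":[0,0,0]} for b in np.radians(6*np.arange(1,n+1))]))
E
```

```text
[{"offset": [-0.0056, 0.0012, 0], "dr": [0, 0, 0]}, {"offset": [-0.0111, 0.0031, 0], "dr": [0, 0, 0]}, {"offset": [-0.0163, 0.0055, 0], "dr": [0, 0, 0]}, {"offset": [-0.0213, 0.0084, 0], "dr": [0, 0, 0]}, {"offset": [-0.0259, 0.0118, 0], "dr": [0, 0, 0]}, {"offset": [-0.0302, 0.0157, 0], "dr": [0, 0, 0]}, {"offset": [-0.034, 0.02, 0], "dr": [0, 0, 0]}, {"offset": [-0.0373, 0.0247, 0], "dr": [0, 0, 0]}, {"offset": [-0.0401, 0.0297, 0], "dr": [0, 0, 0]}, {"offset": [-0.0424, 0.035, 0], "dr": [0, 0, 0]}, {"offset": [-0.0442, 0.0405, 0], "dr": [0, 0, 0]}, {"offset": [-0.0453, 0.0461, 0], "dr": [0, 0, 0]}, {"offset": [-0.0459, 0.0518, 0], "dr": [0, 0, 0]}, {"offset": [-0.0458, 0.0576, 0], "dr": [0, 0, 0]}, {"offset": [-0.0452, 0.0633, 0], "dr": [0, 0, 0]}, {"offset": [-0.0439, 0.0689, 0], "dr": [0, 0, 0]}, {"offset": [-0.0421, 0.0744, 0], "dr": [0, 0, 0]}]
[{"offset": [0.0024, 0.0052, 0], "dr": [0, 0, 0]}, {"offset": [0.0053, 0.0102, 0], "dr": [0, 0, 0]}, {"offset": [0.0087, 0.0148, 0], "dr": [0, 0, 0]}, {"offset": [0.0126, 0.0191, 0], "dr": [0, 0, 0]}, {"offset": [0.0169, 0.0229, 0], "dr
[... 878 characters left out ...]
 [0.0165, -0.0232, 0], "dr": [0, 0, 0]}, {"offset": [0.0183, -0.0287, 0], "dr": [0, 0, 0]}, {"offset": [0.0194, -0.0343, 0], "dr": [0, 0, 0]}, {"offset": [0.02, -0.04, 0], "dr": [0, 0, 0]}, {"offset": [0.0199, -0.0458, 0], "dr": [0, 0, 0]}, {"offset": [0.0193, -0.0515, 0], "dr": [0, 0, 0]}, {"offset": [0.018, -0.0571, 0], "dr": [0, 0, 0]}, {"offset": [0.0162, -0.0626, 0], "dr": [0, 0, 0]}, {"offset": [0.0138, -0.0678, 0], "dr": [0, 0, 0]}, {"offset": [0.0109, -0.0728, 0], "dr": [0, 0, 0]}, {"offset": [0.0075, -0.0774, 0], "dr": [0, 0, 0]}, {"offset": [0.0036, -0.0817, 0], "dr": [0, 0, 0]}, {"offset": [-0.0007, -0.0855, 0], "dr": [0, 0, 0]}, {"offset": [-0.0054, -0.0888, 0], "dr": [0, 0, 0]}]
```

Emit:
{"method": "servo_tool", "body": {
  "targets": [
    {"offset": [-0.0056, 0.0012, 0], "dr": [0, 0, 0]},
    {"offset": [-0.0111, 0.0031, 0], "dr": [0, 0, 0]},
    {"offset": [-0.0163, 0.0055, 0], "dr": [0, 0, 0]},
    {"offset": [-0.0213, 0.0084, 0], "dr": [0, 0, 0]},
    {"offset": [-0.0259, 0.0118, 0], "dr": [0, 0, 0]},
    {"offset": [-0.0302, 0.0157, 0], "dr": [0, 0, 0]},
    {"offset": [-0.034, 0.02, 0], "dr": [0, 0, 0]},
    {"offset": [-0.0373, 0.0247, 0], "dr": [0, 0, 0]},
    {"offset": [-0.0401, 0.0297, 0], "dr": [0, 0, 0]},
    {"offset": [-0.0424, 0.035, 0], "dr": [0, 0, 0]},
    {"offset": [-0.0442, 0.0405, 0], "dr": [0, 0, 0]},
    {"offset": [-0.0453, 0.0461, 0], "dr": [0, 0, 0]},
    {"offset": [-0.0459, 0.0518, 0], "dr": [0, 0, 0]},
    {"offset": [-0.0458, 0.0576, 0], "dr": [0, 0, 0]},
    {"offset": [-0.0452, 0.0633, 0], "dr": [0, 0, 0]},
    {"offset": [-0.0439, 0.0689, 0], "dr": [0, 0, 0]},
    {"offset": [-0.0421, 0.0744, 0], "dr": [0, 0, 0]},
    {"offset": [-0.0421, 0.0744, 0], "dr": [0, 0, 0]},
    {"offset": [-0.0421, 0.0744, 0], "dr": [0, 0, 0]}
  ]
}}

```text
time_s: 8.25
position: [0.5782, 0.1058, 0.1296]
tcp_rot: [[-0.001, 1.0, -0.01], [1.0, 0.001, -0.003], [-0.003, -0.01, -1.0]]
force: [-5.8, -4.5, 7.8]
opening: 0.221
grasp_force: 30.0
```

Emit:
{"method": "servo_tool", "body": {
  "targets": [
    {"offset": [0.0024, 0.0052, -0.0005], "dr": [0, 0, 0]},
    {"offset": [0.0053, 0.0102, -0.0005], "dr": [0, 0, 0]},
    {"offset": [0.0087, 0.0148, -0.0005], "dr": [0, 0, 0]},
    {"offset": [0.0126, 0.0191, -0.0005], "dr": [0, 0, 0]},
    {"offset": [0.0169, 0.0229, -0.0005], "dr": [0, 0, 0]},
    {"offset": [0.0216, 0.0262, -0.0005], "dr": [0, 0, 0]},
    {"offset": [0.0266, 0.0291, -0.0005], "dr": [0, 0, 0]},
    {"offset": [0.0319, 0.0314, -0.0005], "dr": [0, 0, 0]},
    {"offset": [0.0374, 0.0331, -0.0005], "dr": [0, 0, 0]},
    {"offset": [0.043, 0.0342, -0.0005], "dr": [0, 0, 0]},
    {"offset": [0.0488, 0.0348, -0.0005], "dr": [0, 0, 0]},
    {"offset": [0.0545, 0.0347, -0.0005], "dr": [0, 0, 0]},
    {"offset": [0.0603, 0.0341, -0.0005], "dr": [0, 0, 0]},
    {"offset": [0.0659, 0.0328, -0.0005], "dr": [0, 0, 0]},
    {"offset": [0.0713, 0.031, -0.0005], "dr": [0, 0, 0]},
    {"offset": [0.0766, 0.0286, -0.0005], "dr": [0, 0, 0]},
    {"offset": [0.0815, 0.0257, -0.0005], "dr": [0, 0, 0]},
    {"offset": [0.0862, 0.0223, -0.0005], "dr": [0, 0, 0]},
    {"offset": [0.0862, 0.0223, -0.0005], "dr": [0, 0, 0]},
    {"offset": [0.0862, 0.0223, -0.0005], "dr": [0, 0, 0]}
  ]
}}

```text
time_s: 9.92
position: [0.6073, 0.1914, 0.1306]
tcp_rot: [[-0.001, 1.0, 0.005], [1.0, 0.001, -0.003], [-0.003, 0.005, -1.0]]
force: [4.7, -4.7, -1.7]
opening: 0.22
grasp_force: 30.0
```

Emit:
{"method": "servo_tool", "body": {
  "targets": [
    {"offset": [0.0042, -0.0039, 0], "dr": [0, 0, 0]},
    {"offset": [0.0081, -0.0082, 0], "dr": [0, 0, 0]},
    {"offset": [0.0114, -0.0129, 0], "dr": [0, 0, 0]},
    {"offset": [0.0142, -0.0179, 0], "dr": [0, 0, 0]},
    {"offset": [0.0165, -0.0232, 0], "dr": [0, 0, 0]},
    {"offset": [0.0183, -0.0287, 0], "dr": [0, 0, 0]},
    {"offset": [0.0194, -0.0343, 0], "dr": [0, 0, 0]},
    {"offset": [0.02, -0.04, 0], "dr": [0, 0, 0]},
    {"offset": [0.0199, -0.0458, 0], "dr": [0, 0, 0]},
    {"offset": [0.0193, -0.0515, 0], "dr": [0, 0, 0]},
    {"offset": [0.018, -0.0571, 0], "dr": [0, 0, 0]},
    {"offset": [0.0162, -0.0626, 0], "dr": [0, 0, 0]},
    {"offset": [0.0138, -0.0678, 0], "dr": [0, 0, 0]},
    {"offset": [0.0109, -0.0728, 0], "dr": [0, 0, 0]},
    {"offset": [0.0075, -0.0774, 0], "dr": [0, 0, 0]},
    {"offset": [0.0036, -0.0817, 0], "dr": [0, 0, 0]},
    {"offset": [-0.0007, -0.0855, 0], "dr": [0, 0, 0]},
    {"offset": [-0.0054, -0.0888, 0], "dr": [0, 0, 0]},
    {"offset": [-0.0054, -0.0888, 0], "dr": [0, 0, 0]},
    {"offset": [-0.0054, -0.0888, 0], "dr": [0, 0, 0]}
  ]
}}

```text
time_s: 11.58
position: [0.5178, 0.1899, 0.1307]
tcp_rot: [[0.002, 1.0, 0.005], [1.0, -0.002, 0.004], [0.004, 0.005, -1.0]]
force: [3.2, 5.7, -0.7]
opening: 0.223
grasp_force: 30.0
```

Emit:
{"method": "servo_tool", "body": {
  "targets": [
    {"offset": [0, 0, 0], "dr": [0, 0, 0]},
    {"offset": [0, 0, 0], "dr": [0, 0, 0]},
    {"offset": [0, 0, 0], "dr": [0, 0, 0]},
    {"offset": [0, 0, 0], "dr": [0, 0, 0]},
    {"offset": [0, 0, 0], "dr": [0, 0, 0]},
    {"offset": [0, 0, 0], "dr": [0, 0, 0]}
  ],
  "gripper": 0.0
}}

```text
time_s: 12.08
position: [0.5155, 0.1881, 0.1303]
tcp_rot: [[-0.0, 1.0, -0.001], [1.0, 0.0, -0.0], [-0.0, -0.001, -1.0]]
force: [0.1, -1.0, -0.2]
opening: 0.486
grasp_force: 0.0
```

Emit:
{"method": "servo_tool", "body": {
  "targets": [
    {"offset": [0, 0, -0.01], "dr": [0, 0, 0]},
    {"offset": [0, 0, -0.03], "dr": [0, 0, 0]},
    {"offset": [0, 0, -0.06], "dr": [0, 0, 0]},
    {"offset": [0, 0, -0.1], "dr": [0, 0, 0]},
    {"offset": [0, 0, -0.1], "dr": [0, 0, 0]},
    {"offset": [0, 0, -0.1], "dr": [0, 0, 0]}
  ]
}}

```text
time_s: 12.58
position: [0.5179, 0.1887, 0.2339]
tcp_rot: [[-0.0, 1.0, 0.007], [1.0, 0.0, 0.001], [0.001, 0.007, -1.0]]
force: [-0.6, 0.4, -1.6]
opening: 0.499
grasp_force: 0.0
```

```bash
python3 - <<'E'
from h import *
from rig import viewer,bot
print(bot.read_state()["position"])
im=np.zeros((384,800,3),np.uint8)
W=viewer.capture("wrist"); np.savez("wrist3.npz",**W); im[:,:512]=W["color"]
S=viewer.capture("side"); np.savez("side3.npz",**S); im[:240,512:]=cv2.resize(S["color"][205:285,205:301],(288,240))
cv2.imwrite("pics/w3.png",im[:,:,::-1])
a=np.radians(144.9)
print(proj(W,np.array([.5627+.055*np.cos(a),.1583+.055*np.sin(a),.158])))
E
```

```text
[0.51788314 0.18868794 0.23392965]
[255.49160416 196.6601057 ]
```

View pics/w3.png

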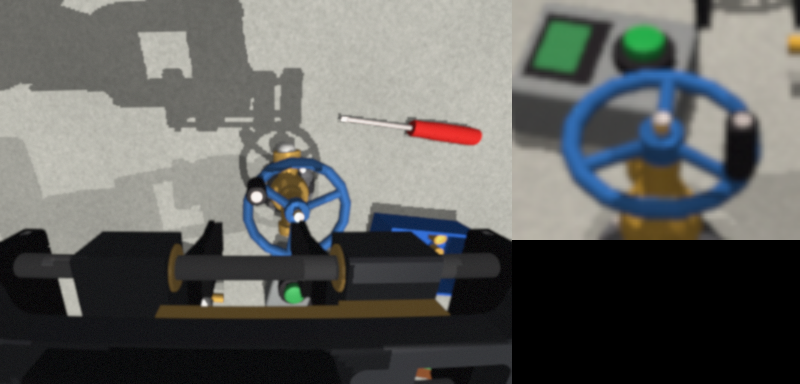

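The knob cap sits at (257,197) in the wrist view, where I predicted (255.5,196.7), so the wheel stayed put after release. Next I close the fingers and go above the button.

Emit:
{"method": "servo_tool", "body": {
  "targets": [
    {"offset": [-0.03, 0.01, 0], "dr": [0, 0, 0]},
    {"offset": [-0.06, 0.02, 0], "dr": [0, 0, 0]},
    {"offset": [-0.09, 0.03, 0], "dr": [0, 0, 0]},
    {"offset": [-0.12, 0.04, 0], "dr": [0, 0, 0]},
    {"offset": [-0.15, 0.05, 0], "dr": [0, 0, 0]},
    {"offset": [-0.174, 0.056, 0], "dr": [0, 0, 0]},
    {"offset": [-0.174, 0.056, 0.03], "dr": [0, 0, 0]},
    {"offset": [-0.174, 0.056, 0.06], "dr": [0, 0, 0]},
    {"offset": [-0.174, 0.056, 0.09], "dr": [0, 0, 0]},
    {"offset": [-0.174, 0.056, 0.12], "dr": [0, 0, 0]},
    {"offset": [-0.174, 0.056, 0.14], "dr": [0, 0, 0]},
    {"offset": [-0.174, 0.056, 0.14], "dr": [0, 0, 0]},
    {"offset": [-0.174, 0.056, 0.14], "dr": [0, 0, 0]}
  ],
  "gripper": 1.0
}}

```text
time_s: 13.77
position: [0.5702, 0.0146, 0.0885]
tcp_rot: [[-0.0, 1.0, -0.006], [1.0, 0.0, 0.001], [0.001, -0.006, -1.0]]
force: [0.3, 0.3, -0.3]
opening: 0.003
grasp_force: 0.0
```

Emit:
{"method": "servo_tool", "body": {
  "targets": [
    {"offset": [0, 0.0015, 0.01], "dr": [0, 0, 0]},
    {"offset": [0, 0.0015, 0.018], "dr": [0, 0, 0]},
    {"offset": [0, 0.0015, 0.022], "dr": [0, 0, 0]},
    {"offset": [0, 0.0015, 0.025], "dr": [0, 0, 0]},
    {"offset": [0, 0.0015, 0.028], "dr": [0, 0, 0]},
    {"offset": [0, 0.0015, 0.028], "dr": [0, 0, 0]},
    {"offset": [0, 0.0015, 0.028], "dr": [0, 0, 0]}
  ]
}}

```text
time_s: 14.35
position: [0.5738, 0.0144, 0.0631]
tcp_rot: [[-0.0, 1.0, 0.001], [1.0, 0.0, -0.0], [-0.0, 0.001, -1.0]]
force: [-0.8, 0.1, 3.1]
opening: 0.006
grasp_force: 1.9
```

Emit:
{"method": "servo_tool", "body": {
  "targets": [
    {"offset": [0, 0, 0.002], "dr": [0, 0, 0]},
    {"offset": [0, 0, 0.004], "dr": [0, 0, 0]},
    {"offset": [0, 0, 0.004], "dr": [0, 0, 0]},
    {"offset": [0, 0, 0.004], "dr": [0, 0, 0]}
  ]
}}

```text
time_s: 14.68
position: [0.5739, 0.0144, 0.0612]
tcp_rot: [[-0.001, 1.0, 0.001], [1.0, 0.001, -0.0], [-0.0, 0.001, -1.0]]
force: [-4.6, 0.4, 17.5]
opening: 0.006
grasp_force: 9.2
```

Emit:
{"method": "servo_tool", "body": {
  "targets": [
    {"offset": [0, 0, -0.01], "dr": [0, 0, 0]},
    {"offset": [0, 0, -0.04], "dr": [0, 0, 0]},
    {"offset": [0, 0, -0.08], "dr": [0, 0, 0]},
    {"offset": [0, 0, -0.12], "dr": [0, 0, 0]},
    {"offset": [0, 0, -0.16], "dr": [0, 0, 0]},
    {"offset": [0, 0, -0.16], "dr": [0, 0, 0]},
    {"offset": [0, 0, -0.16], "dr": [0, 0, 0]},
    {"offset": [0, 0, -0.16], "dr": [0, 0, 0]}
  ]
}}

```text
time_s: 15.35
position: [0.573, 0.0145, 0.2182]
tcp_rot: [[-0.0, 1.0, -0.001], [1.0, 0.0, 0.0], [0.0, -0.001, -1.0]]
force: [-0.2, -0.4, -1.0]
opening: 0.005
grasp_force: 0.0
```

```bash
python3 - <<'E'
from rig import bot,ticket
s=bot.read_state(); print(s["position"],s["force"]); print(ticket.hand_in())
E
```

```text
[0.5729936  0.01447522 0.21815146] [-0.18400383 -0.42722234 -1.00127465]
the job is handed in; nothing more can be done
None
```

I turned the air valve's nut about 359° (±5°, from arm readings) anticlockwise past the slack, let go of the crank, pressed the green start button to its stop, moved the arm clear and handed the job in at about 15 s; no verdict was returned.

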